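# Open the turn-button board drawer on the lab bench

## Robot

A 6-joint arm with a two-finger parallel gripper is mounted at the origin on the work surface. World frame = base frame: x ahead of the robot, y to its left, z up, the work surface at z = 0. Lengths are in m, angles in rad, forces in N, time in s.
With the tool pointing down it reaches from about 0.325 to 0.775 m from the base axis. Payload 5.5 kg.
Tool frame: the origin (TCP) lies at the very end of the fingers, on their centre line; the grasp point (between the pads) lies 19 mm behind it; y points along the fingers, z is the direction in which the jaws open and shut, and the axes are right-handed (so a half turn about y gives the same grasp; the last joint's range is limited). The gripper opens to 85 mm and grips with 20 to 120 N. Pads are 22 mm wide; open, the fingers measure 114 mm over their backs; the gripper's body (76 mm by 85 mm) begins 54 mm behind the grasp point. The pads swing forward as they close: fully open they stand 13 mm farther back than shut.
Start: joints at [-1.387, 0.091, 1.231, -0, 1.82, -0.057], TCP at [0.143, -0.583, 0.194] pointing down, gripper open.
Joint ranges: [-2.87, 2.87], [-0.86, 2.18], [0.17, 2.46], [-1.51, 4.65], [0.06, 2.69], [-2.65, 2.65]. Speed limits (rad/s): [2.57, 2.57, 3.01, 3.14, 3.14, 3.14].

## Interface

Orientations are given as a unit quaternion [x, y, z, w].
In Python, from bench import bot, cams, job gives the robot as it stands.
- The arm moves only by the tool jog_arm, never from a script. Its argument "motion" is a list that holds one entry, the list of rows, each a list of 5 numbers: the finger opening in cm, from 0 to 8.54, then the shift along the tool's x, y, z in cm, then the turn about the tool's y in rad. A call has 1 to 8 rows; each row is the pose to reach, as a shift and turn from the pose commanded when the call began, along the tool's axes at that moment; what a row does not reach only later rows make up. A row lasts 1/12 s, in which the tool goes at most 41.7 mm and 7.16 degrees, less where a joint would pass 70% of its speed; a pose out of reach is approached as far as the arm can. A call with a gripper value outside its range is refused whole. The fingers move at their own pace and stop on an object; "newtons" is the grip in N (left out, the last holds). Time passes only in rows, so rows that repeat a pose let the fingers close. It gives the time, the measured TCP pose, the force and the opening at its end, in the units of the state.
- bot.get_state(): the state, without advancing time (a new reading comes with each control period).
- cams.snapshot(name): name is "side" or "top" or "wrist"; returns (picture, depth): 384x512x3 uint8, red, green, blue; 384x512 float32, m along the optical axis (not along the pixel's ray), 0 where there is no reading.
- cams.camera_model(name): a dict with "K" (3x3 intrinsics, pixels), "R" (3x3) and "t" (3): a world point X has camera coordinates R X + t. Camera axes: x right, y down, z forward; pixel columns grow to the right and rows downward; lengths in m; the calibration is good to about 2 mm. A picture is of the moment at which its call begins: read the wrist's pose just before it. camera_model takes no time and is no camera call; for the wrist camera it gives the pose at the moment of the call.
- job.job_done(): hands the job in, once; it reports no verdict.
Trained networks look in the newest picture that a camera, given by its name, has taken for a name from the list of things; names that differ only in an ending like _2 or _b are one class to them, and where a whole thing is asked for, a point or a joint stands for the part that bears it (a point fixed in the world has none). Each returns a list of dicts, best first, with "confidence" (0 to 1); they miss things now and then, are a little off and sometimes report something else, mostly with a low value. They report only what shows in the picture. A call takes as long as a camera call. They do not tell look-alikes from the thing itself.
- cams.regions_of(name, camera): "region" (384x512 bool, what is visible of it) and "extent" ([centre column, centre row, width, height] in pixels, round what is visible of it).
- cams.mark_of(name, camera): "position" ([column, row] in pixels: a listed point, or the origin of a listed thing).
The state is a dict: "clock": time; "q": joint angles; "joint_vel": joint speeds; "joint_efforts": joint torques, N m; "ee_pos": TCP position; "orientation": TCP orientation; "force": force on the tool from outside, world axes, zero at the start; "wrist_torque": the same for the moment, N m; "opening": finger opening in m.
Only numpy, scipy, OpenCV 4.12 (cv2) and the standard library are available. Lean on these libraries where they do the work, as an engineer would, in place of code of your own. Each camera call takes 0.05 s, during which the arm holds its last target. There are 200 camera calls.

## Task

Open the board drawer of the small wooden unit all the way to its stop. Before you pull it, slide the wooden clamp block that stands in front of it aside on the bench, upright and without lifting it, so that the drawer does not run into it; and with the wing key, not with the gripper itself, turn the steel turn-button a quarter turn clockwise until its tongue points straight out to the front. Leave the key standing upright, on the button or on the bench, and do not disturb the bottle, the reel, the other wooden upright or the meter.

Things in the scene. Friction and masses are not known exactly. Their poses are not given: they have to be found in the camera images.
- cabinet: low wooden drawer unit, fixed to the bench: 190 deep (x) x 170 wide (y) x 105 mm high. Origin under its centre line on the bench; x runs into the unit, so the drawer slides out along its -x; z up. Shell: x -90 to +100, y -85 to +85 mm. A wooden cheek block, x -145 to -35, y +85 to +140, 80 mm high, stands at its +y side and carries the turn-button
- drawer (a joint): how far the drawer is out: 0 m shut, 0.120 m at its stop. One open-topped drawer with a 140 mm wide front whose face lies at cabinet x = -100 mm when shut and reaches 14 to 98 mm above the bench; slides with 2.5 N friction and some damping, and stays where it is left
- handle_mid (a point): middle of the drawer's handle: a steel bow with a straight horizontal bar of 10 mm diameter, 90 mm long along cabinet y, at 69 mm above the bench and 50 mm out from the drawer's face (45 mm free between the bar and the face; open from above; posts at both ends of the bar). Moves with the drawer; axes as the cabinet's
- button (a joint): turn of the turn-button, rad: near 0 its tongue points along cabinet -y across the drawer's face and locks it; grows clockwise as seen from above up to a stop at 1.571, where the tongue points along cabinet -x, to the front. It counts as turned above 1.2. Stiff (0.2 N m), stays where left; pulling the drawer against the locked tongue gives way and counts as forcing it
- screw (a point): the turn-button's axis, at the top of its 52 mm diameter washer, 92 mm above the bench and at cabinet x -120, y +112 mm. Its x axis is square to the wing and its -y axis points along the tongue. On the washer stands the wing to be turned: a flat upright plate 44 long (along point y) x 5 thick x 14 mm high (106 mm above the bench), with an 8 mm hub; below the washer the tongue, 16 wide x 8 mm thick, reaches 65 mm from the axis
- key_mid (a point): the wing key, half-way up (56 mm above its foot): 112 mm tall, standing upright, 160 g. Foot: steel fork 48 (x) x 28 (y) x 34 mm high, with a 10 mm wide slot along the key's x, open at both ends and 18 mm deep from below, that goes over the wing with its foot coming down on the washer. Above it a square wooden handle 24 x 24 mm, from 34 to 112 mm above the foot. Axes: x along the slot, z up
- block: wooden clamp block, loose, 310 to 630 g, in front of the drawer: base 100 (x) x 60 (y) x 35 mm high with an upright board, x 0 to 30 mm, full width, up to 65 mm high, and a wing nut on the base. Origin under the centre of its base; z up
- bottle: white plastic bottle, 60 mm diameter, 130 mm tall, bystander; origin under its centre. It and the key stand on opposite sides of the unit, either way round
- reel: grey plastic reel, 68 mm diameter, 55 mm tall, bystander; origin under its centre
- upright: another wooden clamp with a base 80 x 60 x 30 mm and a board 60 x 28 mm up to 105 mm high, bystander; origin under its centre
- meter: hand-held meter, 75 x 130 x 32 mm, lying on top of the drawer unit at its back, bystander; origin under its centre
Not all that is in view belongs to the job. There is more than one size of the part that bears key_mid; the job needs the larger. What is shaped like the block but green is not meant.

How it is judged:
On the way:
1. the turn-button is turned to the front while the drawer is still shut (value of joint button above 1.2 rad and value of joint drawer below 0.02 m), for 0.2 s.
At the end, for the whole second after the job is handed in: the drawer is out to its stop (over 113 mm of 120) and at rest, the turn-button is turned beyond 1.2 rad, the key stands upright within 0.2 rad on the button or the bench, and the clamp block stands upright at rest (value of joint drawer above 0.113 m and velocity of joint drawer below 0.01 m/s and value of joint button above 1.2 rad and angle between key_mid's own z axis and vertical below 0.2 rad and height (world z) of key_mid above 0.045 m and angle between block's own z axis and vertical below 0.1 rad and linear speed of block below 0.01 m/s); the robot touches nothing.
It fails at once if the drawer runs into the clamp block (contact force between drawer and block above 1 N).
It fails at once if the drawer is forced (over 25 mm) while the turn-button still locks it (value of joint drawer above 0.025 m and value of joint button below 1.1 rad).
It fails at once if the gripper or arm itself pushes the turn-button (contact force between any of the fingers, the arm and button above 2 N).
It fails at once if the clamp block is lifted or tipped (height (world z) of block above 0.02 m or angle between block's own z axis and vertical above 0.3 rad).
It fails at once if a bystander is disturbed (moved over 25 mm) (distance of any of bottle, reel, upright, meter from where it was at the start of the episode above 0.025 m).
It also fails if it takes over 72 s, if anything falls off the work surface, if the arm or the gripper's body presses on something with over 40 N, if the wrist force passes 120 N, or if a joint passes its speed limit or range.

## Working session

There is one attempt and no reset: what is moved stays moved. The work goes in short steps, Python scripts to look and compute and a tool call to move; the robot and the scene stay as the last step left them, time stands still between calls to the robot, and variables do not carry over. Pictures are saved under pics/ and viewed, about 8 in all and at most 12, crops included, and the job is handed in when it is done.

Besides the shell and the picture viewer there is one more tool, called after ">>>" by a JSON object that holds its "method" and its "body", one argument or row to a line. jog_arm: Moves the arm, as the interface text tells. Its arguments: {"type":"object","properties":{"motion":{"type":"array","items":{"type":"array","items":{"type":"array","items":{"type":"number"}}}},"newtons":{"type":"number"}},"required":["motion"]}

```bash
mkdir -p pics; ls; cat > h.py <<'E'
import numpy as np, cv2
from bench import bot, cams, job
def snap(n,save=None):
    m=cams.camera_model(n); p,d=cams.snapshot(n)
    if save: cv2.imwrite('pics/'+save,p[:,:,::-1])
    return p,d,{k:np.array(v) for k,v in m.items()}
def cloud(d,m):
    v,u=np.mgrid[:d.shape[0],:d.shape[1]]
    K=m['K']; P=np.stack([(u-K[0,2])/K[0,0]*d,(v-K[1,2])/K[1,1]*d,d],-1)
    return (P-m['t'])@m['R']
def ray(px,m,z):
    r=m['R'].T@np.linalg.inv(m['K'])@np.array([px[0],px[1],1.]); c=-m['R'].T@m['t']
    return c+r*(z-c[2])/r[2]
E
python3 - <<'E'
from h import *
print(bot.get_state())
im=[]
for n in ['top','side']:
    p,d,m=snap(n); im.append(p)
    print(n,(-m['R'].T@m['t']).round(3),m['R'].round(2).tolist())
    np.savez(n+'.npz',p=p,d=d,**m)
    X=cloud(d,m)
    for t in ['cabinet','key_mid','block','bottle','reel','upright','meter','screw','handle_mid']:
        print(t)
        for r in cams.regions_of(t,n):
            g=r['region']&(d>0); 
            if g.sum(): print('  reg',round(r['confidence'],2),np.round(r['extent']),np.median(X[g],0).round(3),'zmax',np.percentile(X[g][:,2],98).round(3))
        for r in cams.mark_of(t,n): print('  mark',round(r['confidence'],2),np.round(r['position'],1))
for i,n in enumerate(['top','side']): cv2.imwrite(f'pics/{n}0.png',im[i][:,:,::-1])
E
```

```text
pics
{'clock': 0.0, 'q': array([-1.38671412e+00,  9.18772969e-02,  1.23188693e+00, -8.33935459e-06,
        1.81982723e+00, -5.66943937e-02]), 'joint_vel': array([ 6.57708691e-04, -1.10144939e-03,  6.75232730e-05,  1.16262278e-03,
       -3.68233666e-04, -2.61941752e-04]), 'joint_efforts': array([ 5.73509951e-04, -4.58733451e+01, -4.18018019e+01, -6.54899367e-06,
        1.16591252e-02, -1.20810274e-06]), 'ee_pos': array([ 0.14300566, -0.58233209,  0.19283933]), 'orientation': array([-0.08496898,  0.7026936 , -0.70128346,  0.08487331]), 'force': array([0.98564953, 0.68613068, 0.87647669]), 'wrist_torque': array([ 0.05867044, -0.06717055,  0.02063973]), 'opening': 0.0852294104343121}
top [ 0.375 -0.026  1.238] [[0.01, -1.0, 0.0], [-0.99, -0.01, -0.16], [0.16, 0.0, -0.99]]
cabinet
  reg 0.76 [240. 164.  72.  81.] [0.631 0.038 0.103] zmax 0.109
  mark 0.69 [248.5 161.2]
key_mid
  reg 0.66 [380. 209.  16.   9.] [ 0.539 -0.42   0.039] zmax 0.079
  reg 0.53 [359. 195.  20.  17.] [ 0.573 -0.35   0.04 ] zmax 0.115
  mark 0.66 [380.4 206.6]
  mark 0.58 [361.1 194.5]
block
  reg 0.91 [207. 260
[... 1392 characters left out ...]
.067
  mark 0.73 [288.7 246.5]
  mark 0.6 [285.7 300.2]
bottle
  reg 0.59 [169. 300.  28.  38.] [0.546 0.354 0.082] zmax 0.13
  mark 0.79 [166.6 311.2]
reel
  reg 0.6 [201. 345.  31.  36.] [0.422 0.368 0.053] zmax 0.058
  mark 0.6 [202.  349.8]
upright
  reg 0.82 [373. 180.  34.  37.] [ 0.397 -0.332  0.046] zmax 0.106
  mark 0.9 [369.4 189.9]
meter
  reg 0.85 [214. 173.  50.  41.] [0.722 0.007 0.135] zmax 0.141
  mark 0.98 [213.8 177.7]
screw
  reg 0.72 [168. 300.  29.  39.] [0.545 0.354 0.082] zmax 0.13
  reg 0.65 [233. 230.  31.  19.] [0.564 0.113 0.09 ] zmax 0.106
  mark 0.7 [223.5 234.8]
handle_mid
  reg 0.87 [252. 207.  46.  39.] [ 0.59  -0.     0.072] zmax 0.1
  mark 0.59 [264.  219.2]
```

```bash
python3 - <<'E'
import cv2
p=cv2.imread('pics/top0.png')[120:300,110:410]; cv2.imwrite('pics/a.png',cv2.resize(p,(800,480),interpolation=cv2.INTER_CUBIC))
p=cv2.imread('pics/side0.png')[120:370,140:400]; cv2.imwrite('pics/b.png',cv2.resize(p,(620,596),interpolation=cv2.INTER_CUBIC))
E
```

```text
(no output)
```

View pics/a.png

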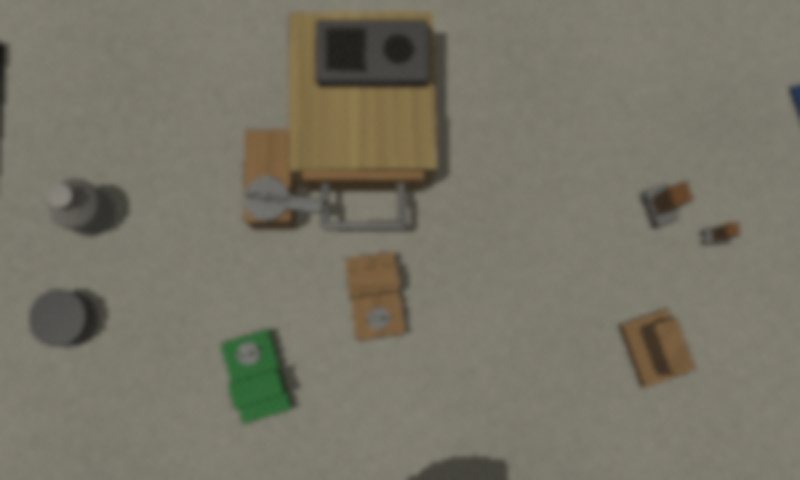

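View pics/b.png

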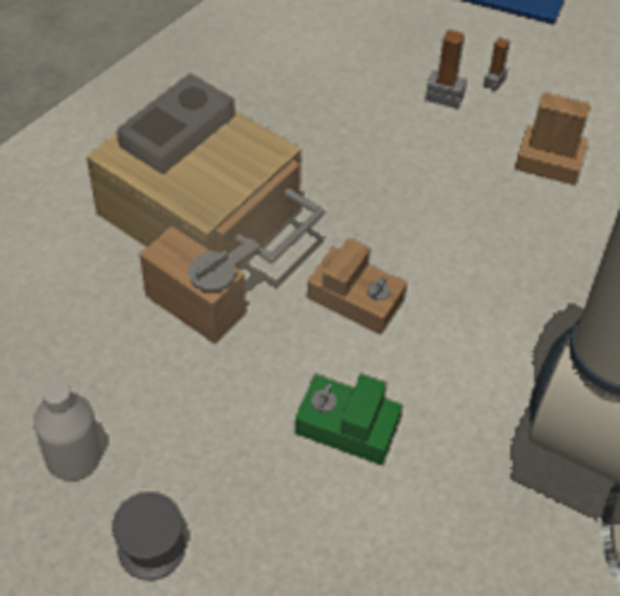

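```bash
cat >> h.py <<'E'
from scipy.spatial.transform import Rotation as Rot
def plan(xyz, jaw):
    """shift cm (tool axes) and turn about tool y to bring TCP to xyz with jaw axis (tool z) at world yaw jaw (mod pi)"""
    s=bot.get_state(); R=Rot.from_quat(s['orientation']).as_matrix()
    sh=R.T@(np.array(xyz)-s['ee_pos'])*100
    cur=np.arctan2(R[1,2],R[0,2]); dy=(jaw-cur+np.pi/2)%np.pi-np.pi/2  # world yaw
    print('R',R.round(3).tolist(),'cur',cur.round(3),'q6',s['q'][5].round(3)); print('shift',sh.round(2),'turn about tool y',(-dy).round(3))
def rect(P):
    (c,s,a)=cv2.minAreaRect((P[:,:2]*1000).astype(np.float32)); return np.round(c,1),np.round(s,1),round(a,1)
E
python3 - <<'E'
from h import *
for n in ['top','side']:
    f=np.load(n+'.npz'); X=cloud(f['d'],f); p=f['p'].astype(int)
    def box(x0,x1,y0,y1,z0,z1): 
        return X[(f['d']>0)&(X[...,0]>x0)&(X[...,0]<x1)&(X[...,1]>y0)&(X[...,1]<y1)&(X[...,2]>z0)&(X[...,2]<z1)]
    print(n)
    print('cab',rect(box(.5,.9,-.15,.15,.1,.110)))
    print('cheek',rect(box(.5,.9,.08,.2,.074,.085)))
    print('bar',rect(box(.48,.56,-.05,.07,.064,.08)))
    print('tongue/washer',rect(box(.5,.6,.0,.16,.087,.095)))
    print('washer',rect(box(.5,.6,.09,.16,.087,.097)))
    print('wing',rect(box(.5,.6,.07,.16,.101,.112)), len(box(.5,.6,.07,.16,.101,.112)))
    print('block base',rect(box(.38,.53,-.06,.06,.03,.040)),'all',rect(box(.38,.53,-.06,.06,.02,.07)),'board',rect(box(.38,.53,-.06,.06,.061,.071)))
    print('key all',rect(box(.53,.62,-.39,-.3,.01,.12)),'foot',rect(box(.53,.62,-.39,-.3,.028,.038)),'hand',rect(box(.53,.62,-.39,-.3,.09,.12)))
plan([.573,-.35,.30],0)
E
```

```text
top
cab (array([679.3,  29.2]), array([225.3, 214.5]), 0.5)
cheek (array([599.8, 113.4]), array([110.2,  59.5]), 2.2)
bar (array([519.8,   3.6]), array([97.5, 78.4]), 88.9)
tongue/washer (array([570.7,  70.7]), array([ 50.6, 139.9]), 2.4)
washer (array([568.8, 115.5]), array([50.4, 49.7]), 0.3)
wing (array([569.3, 115.3]), array([40.7,  5.8]), 86.5) 28
block base (array([462.9, -10.7]), array([100.2,  59.4]), 8.4) all (array([462.8, -10.4]), array([100.2,  59.9]), 8.6) board (array([477.7,  -8.2]), array([30. , 59.3]), 7.9)
key all (array([ 576.3, -357.2]), array([47.3, 28.9]), 17.2) foot (array([ 576.3, -357.1]), array([47.3, 28.9]), 17.2) hand (array([ 576.6, -356.8]), array([23.6, 25. ]), 20.3)
side
cab (array([661.9,  15.6]), array([204.9, 235.4]), 78.9)
cheek (array([663.3, 118.7]), array([245.4,  66.6]), 2.8)
bar (array([520. ,   6.6]), array([100.1,  79.4]), 89.6)
tongue/washer (array([576.4,  72.9]), array([ 51.8, 145. ]), 10.8)
washer (array([568. , 116.1]), array([51.5, 56.7]), 7.6)
wing (array([576.5, 101.5]), array([27.4, 73.7]), 28.8) 47
block base (array([459.5,  -7.9]), array([101.6,  62.4]), 8.6) all (array([459.6,  -7.9]), array([101.8,  64.6]), 8.1) board (array([474.9,  -5.6]), array([30.1, 63.1]), 6.5)
key all (array([ 573.4, -352.3]), array([48.9, 33.2]), 21.7) foot (array([ 574. , -353.8]), array([48.3, 31. ]), 19.7) hand (array([ 573.9, -354.3]), array([23.8, 26.6]), 20.1)
R [[-0.971, 0.0, 0.238], [-0.238, -0.0, -0.971], [-0.0, -1.0, 0.0]] cur -1.33 q6 -0.057
shift [-47.3  -10.6  -12.35] turn about tool y -1.33
```

>>> {"method": "jog_arm", "body": {
  "motion": [
    [[8.5,-4,-3,-1,-0.12],[8.5,-8,-5,-2,-0.24],[8.5,-12,-6,-3,-0.36],[8.5,-16,-6,-4,-0.48],[8.5,-20,-6,-5,-0.6],[8.5,-24,-6,-6,-0.72],[8.5,-28,-6,-7,-0.84],[8.5,-31,-6,-8,-0.96]]
  ],
  "newtons": 20
}}

```text
clock: 2.57
ee_pos: [0.4254, -0.4308, 0.2541]
orientation: [0.401, -0.582, 0.582, -0.401]
force: [-0.1, -1.1, -0.3]
opening: 0.085
```

```bash
python3 -c "
from h import *
plan([.576,-.357,.25],.325); print(bot.get_state()['ee_pos'],bot.get_state()['clock'])"
```

```text
R [[-0.356, 0.0, 0.934], [-0.934, -0.0, -0.356], [0.0, -1.0, 0.0]] cur -0.364 q6 -0.484
shift [-12.26   0.41  11.44] turn about tool y -0.689
[ 0.42542147 -0.43077423  0.25405782] 2.5667
```

>>> {"method": "jog_arm", "body": {
  "motion": [
    [[8.5,-2.5,0,2.3,-0.12],[8.5,-5,0,4.6,-0.24],[8.5,-7.5,0,7,-0.36],[8.5,-10,0.2,9.2,-0.48],[8.5,-12.3,0.4,11.4,-0.6],[8.5,-12.3,0.4,11.4,-0.69],[8.5,-12.3,0.4,11.4,-0.69]]
  ]
}}

```text
clock: 3.15
ee_pos: [0.5759, -0.357, 0.2484]
orientation: [0.575, -0.413, 0.411, -0.575]
force: [-0.4, -1.7, -0.8]
opening: 0.085
```

```bash
cat >> h.py <<'E'
def boxm(X,d,x0,x1,y0,y1,z0,z1):
    return (d>0)&(X[...,0]>x0)&(X[...,0]<x1)&(X[...,1]>y0)&(X[...,1]<y1)&(X[...,2]>z0)&(X[...,2]<z1)
E
python3 - <<'E'
from h import *
p,d,m=snap('wrist','w1.png'); X=cloud(d,m); print((-m['R'].T@m['t']).round(3),m['R'].round(2).tolist(),bot.get_state()['ee_pos'].round(4))
for b in [(.01,.12),(.028,.04),(.07,.12),(.105,.12)]:
    g=boxm(X,d,.53,.63,-.40,-.3,*b); print(b,g.sum(), rect(X[g]) if g.sum()>5 else '', np.percentile(X[g][:,2],[5,50,95]).round(4) if g.sum() else '')
for r in cams.mark_of('key_mid','wrist'): print(r, ray(r['position'],m,.056))
plan([.576,-.357,.25],.325)
E
```

```text
[ 0.554 -0.291  0.429] [[0.95, 0.32, -0.0], [0.31, -0.91, 0.28], [0.09, -0.26, -0.96]] [ 0.575  -0.3579  0.2493]
(0.01, 0.12) 986 (array([ 578. , -355.8]), array([47.3, 27.4]), 18.3) [0.0227 0.0851 0.1134]
(0.028, 0.04) 337 (array([ 577.9, -356.1]), array([47. , 27.2]), 18.6) [0.0323 0.0345 0.0365]
(0.07, 0.12) 529 (array([ 578.2, -356.1]), array([23.7, 24.1]), 20.5) [0.0797 0.1122 0.1136]
(0.105, 0.12) 435 (array([ 578.3, -356.4]), array([23.1, 24.1]), 18.7) [0.1101 0.1124 0.1136]
{'position': [213.5, 199.8], 'confidence': 0.66} [ 0.54257631 -0.41997747  0.056     ]
{'position': [253.4, 162.9], 'confidence': 0.61} [ 0.57817714 -0.35360491  0.056     ]
R [[0.312, -0.0, 0.95], [-0.95, -0.0, 0.312], [-0.0, -1.0, -0.0]] cur 0.317 q6 -0.925
shift [-0.1  -0.01  0.21] turn about tool y -0.008
```

View pics/w1.png

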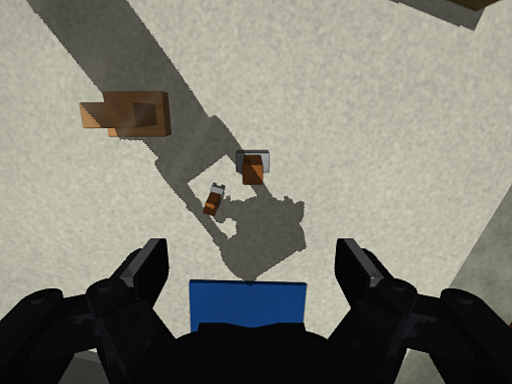

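```bash
python3 -c "
from h import *
plan([.476,-.007,.15],1.718)"
```

```text
R [[0.312, -0.0, 0.95], [-0.95, -0.0, 0.312], [-0.0, -1.0, -0.0]] cur 0.317 q6 -0.925
shift [-36.47   9.99   1.62] turn about tool y -1.401
```

>>> {"method": "jog_arm", "body": {
  "motion": [
    [[8.5,-4,0,0,-0.12],[8.5,-8,0,0,-0.24],[8.5,-12,0,0,-0.36],[8.5,-16,0,0,-0.48],[8.5,-20,1,0.5,-0.6],[8.5,-24,2,0.8,-0.72],[8.5,-28,3,1.2,-0.84],[8.5,-32,4,1.4,-0.96]]
  ]
}}

```text
clock: 3.92
ee_pos: [0.486, -0.0497, 0.2103]
orientation: [0.7, -0.101, 0.103, -0.7]
force: [0.7, 0.9, 0.3]
opening: 0.0851
```

```bash
python3 -c "
from h import *
plan([.476,-.007,.15],1.718)"
```

```text
R [[0.958, 0.002, 0.286], [-0.286, -0.0, 0.958], [0.002, -1.0, 0.0]] cur 1.281 q6 -1.452
shift [-2.19  6.03  3.8 ] turn about tool y -0.437
```

>>> {"method": "jog_arm", "body": {
  "motion": [
    [[8.5,-0.7,2,1.3,-0.12],[8.5,-1.4,4,2.6,-0.24],[8.5,-2.2,6,3.8,-0.36],[8.5,-2.2,6,3.8,-0.44],[8.5,-2.2,6,3.8,-0.44]]
  ]
}}

```text
clock: 4.33
ee_pos: [0.4757, -0.0077, 0.1491]
orientation: [0.705, 0.052, -0.053, -0.705]
force: [0.4, -0.5, 0.0]
opening: 0.0851
```

```bash
python3 - <<'E'
from h import *
p,d,m=snap('wrist','w2.png'); X=cloud(d,m); print((-m['R'].T@m['t']).round(3))
for b in [(.02,.07),(.03,.04),(.06,.07)]:
    g=boxm(X,d,.39,.53,-.07,.06,*b); print(b,g.sum(), rect(X[g]) if g.sum()>5 else '')
plan([.476,-.007,.022],1.718)
E
```

```text
[ 0.407 -0.018  0.33 ]
(0.02, 0.07) 5457 (array([462.9,  -9.3]), array([98.5, 60.1]), 8.6)
(0.03, 0.04) 3201 (array([462.9,  -9.3]), array([98.5, 60. ]), 8.6)
(0.06, 0.07) 1874 (array([478.,  -7.]), array([30.6, 60. ]), 9.2)
R [[0.99, 0.001, -0.144], [0.144, -0.0, 0.99], [0.001, -1.0, -0.001]] cur 1.715 q6 -1.804
shift [-0.04 12.83  0.13] turn about tool y -0.003
```

View pics/w2.png

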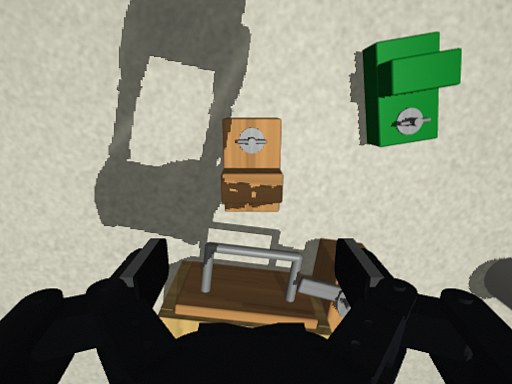

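>>> {"method": "jog_arm", "body": {
  "motion": [
    [[8.5,0,4,0,0],[8.5,0,8,0,0],[8.5,0,11,0,0],[8.5,0,12.6,0,0],[5,0,12.6,0,0],[5,0,12.6,0,0],[5,0,12.6,0,0],[5,0,12.6,0,0]]
  ],
  "newtons": 25
}}

```text
clock: 5.05
ee_pos: [0.4787, -0.0081, 0.0268]
orientation: [0.705, 0.054, -0.05, -0.705]
force: [0.5, -1.0, -0.9]
opening: 0.0498
```

```bash
python3 - <<'E'
from h import *
s=bot.get_state(); print(s['ee_pos'],s['opening'],s['force'])
p,d,m=snap('wrist'); q,d2,m2=snap('side'); 
X=cloud(d,m); g=boxm(X,d,.39,.45,-.09,.06,.03,.04); print(rect(X[g]))
a=np.hstack([p,q]); cv2.imwrite('pics/w3.png',cv2.resize(np.hstack([cv2.resize(p,(512,384))[:, 80:430], cv2.resize(q[150:310,200:350],(360,384))]),None,fx=1.1,fy=1.1)[:,:,::-1])
E
```

```text
[ 0.47872838 -0.00807256  0.02683548] 0.04981160106139721 [ 0.54176908 -0.99159433 -0.85065672]
(array([434. , -13.7]), array([40.6, 60.3]), 8.4)
```

View pics/w3.png

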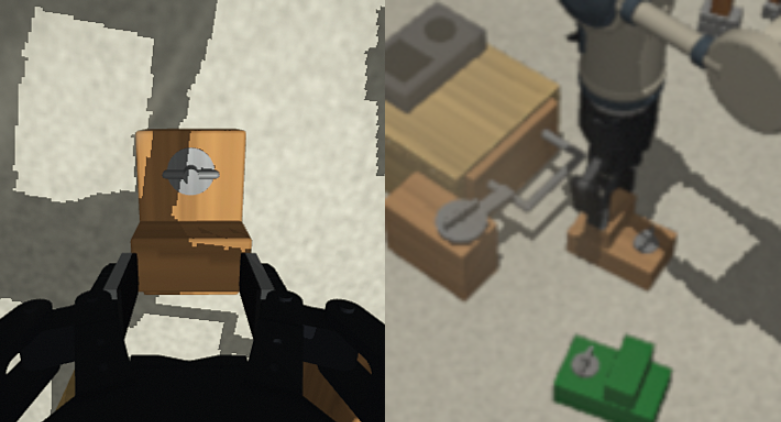

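>>> {"method": "jog_arm", "body": {
  "motion": [
    [[5,-0.3,0,-1,0],[5,-0.6,0,-3,0],[5,-0.9,0,-5,0],[5,-1.2,0,-7,0],[5,-1.5,0,-9,0],[5,-1.8,0,-11,0],[5,-2,0,-13,0],[5,-2,0,-13,0]]
  ]
}}

```text
clock: 5.82
ee_pos: [0.4764, -0.1428, 0.0245]
orientation: [0.706, 0.052, -0.051, -0.704]
force: [-0.5, 0.0, -0.1]
opening: 0.05
```

```bash
python3 - <<'E'
from h import *
p,d,m=snap('wrist','w4.png'); X=cloud(d,m)
g=boxm(X,d,.35,.55,-.25,.0,.03,.04); print(rect(X[g]),bot.get_state()['opening'])
g=boxm(X,d,.35,.55,-.25,.0,.061,.07); print(rect(X[g]))
E
```

```text
(array([459.3, -17.1]), array([90.2, 48. ]), 8.6) 0.05025954190237268
(array([505.8, -86.8]), array([ 87.9, 173.8]), 0.3)
```

```bash
python3 - <<'E'
from h import *
p=cv2.imread('pics/w4.png')[:,:,::-1]; q,d2,m2=snap('side'); 
cv2.imwrite('pics/w5.png',cv2.resize(np.hstack([p[:, 80:430], cv2.resize(q[130:310,200:370],(360,384))]),None,fx=1.1,fy=1.1)[:,:,::-1])
E
```

```text
(no output)
```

View pics/w5.png

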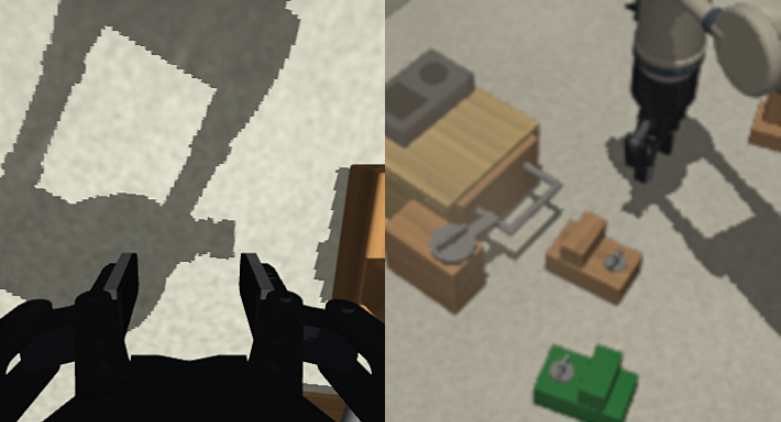

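```bash
python3 - <<'E'
from h import *
s=bot.get_state(); print(s['ee_pos'],s['q'].round(4))
p,d,m=snap('wrist'); X=cloud(d,m); print(-m['R'].T@m['t'])
for (v,u) in [(235,198),(240,200),(260,195),(235,310),(240,305),(260,318)]: print('wrist',v,u,p[v,u],X[v,u].round(3))
for n in ['side','top']:
    p,d,m=snap(n); X=cloud(d,m); g=boxm(X,d,.40,.56,-.24,-.06,.012,.12)
    print(n,g.sum()); P=X[g]
    for z in np.arange(.01,.12,.01):
        Q=P[(P[:,2]>z)&(P[:,2]<=z+.01)]
        if len(Q): print(z.round(2),len(Q),Q.min(0).round(3),Q.max(0).round(3))
    c=m['K']@(m['R']@s['ee_pos']+m['t']); print('tcp px',c[:2]/c[2])
    cv2.imwrite(f'pics/{n}5.png',p[:,:,::-1])
E
```

```text
[ 0.47640422 -0.13999676  0.02429308] [-3.5440e-01 -1.5650e-01  1.7741e+00  1.0000e-04  1.5237e+00 -2.0724e+00]
[ 0.40706196 -0.15057219  0.20486239]
wrist 235 198 [20 19 19] [ 0.47  -0.168  0.076]
wrist 240 200 [7 7 8] [ 0.47  -0.166  0.08 ]
wrist 260 195 [7 7 7] [ 0.474 -0.166  0.093]
wrist 235 310 [60 62 60] [ 0.462 -0.113  0.076]
wrist 240 305 [ 7  8 10] [ 0.462 -0.117  0.082]
wrist 260 318 [56 57 56] [ 0.462 -0.115  0.101]
side 136
0.06 10 [ 0.461 -0.166  0.065] [ 0.482 -0.108  0.07 ]
0.07 33 [ 0.458 -0.172  0.071] [ 0.482 -0.101  0.08 ]
0.08 28 [ 0.458 -0.17   0.08 ] [ 0.488 -0.098  0.09 ]
0.09 11 [ 0.46  -0.166  0.091] [ 0.477 -0.101  0.098]
0.1 15 [ 0.456 -0.171  0.1  ] [ 0.476 -0.089  0.11 ]
0.11 39 [ 0.452 -0.199  0.11 ] [ 0.477 -0.08   0.12 ]
tcp px [312.56987488 209.11502968]
top 3
0.1 2 [ 0.459 -0.111  0.105] [ 0.459 -0.106  0.109]
0.11 1 [ 0.459 -0.108  0.111] [ 0.459 -0.108  0.111]
tcp px [290.85159419 226.62336205]
```

>>> {"method": "jog_arm", "body": {
  "motion": [
    [[0,0,-3,0,0],[0,0,-6,0,0],[0,0,-6,0,0],[0,0,-6,0,0],[0,0,-6,0,0],[0,0,-6,0,0]]
  ]
}}

```text
clock: 6.57
ee_pos: [0.4759, -0.1384, 0.0827]
orientation: [-0.705, -0.052, 0.054, 0.705]
force: [-0.1, -0.3, 0.1]
opening: 0.0001
```

```bash
python3 - <<'E'
from h import *
s=bot.get_state(); print(s['ee_pos'],s['opening'])
p,d,m=snap('side'); X=cloud(d,m); g=boxm(X,d,.40,.56,-.24,-.06,.015,.2)
P=X[g]
for z in np.arange(.01,.2,.01):
        Q=P[(P[:,2]>z)&(P[:,2]<=z+.01)]
        if len(Q): print(z.round(2),len(Q),Q.min(0).round(3),Q.max(0).round(3))
def pr(X):
    c=m['K']@(m['R']@np.array(X)+m['t']); return c[:2]/c[2]
o=cv2.resize(p[130:290,230:400],(680,600-0),interpolation=cv2.INTER_CUBIC)[:,:,::-1].copy() 
for z,c in [(0,(0,0,255)),(.04,(0,255,0))]:
    e=s['ee_pos']+[0,0,z]; q=(pr(e)-[230,130])*[4,3.75]; cv2.drawMarker(o,tuple(int(i) for i in q),c,0,20,2)
cv2.imwrite('pics/s6.png',o)
E
```

```text
[ 0.47588867 -0.13839536  0.08265555] 9.156317145638867e-05
0.12 14 [ 0.463 -0.143  0.12 ] [ 0.484 -0.124  0.13 ]
0.13 24 [ 0.462 -0.147  0.131] [ 0.485 -0.123  0.14 ]
0.14 20 [ 0.463 -0.141  0.141] [ 0.477 -0.124  0.15 ]
0.15 3 [ 0.463 -0.149  0.153] [ 0.466 -0.132  0.155]
0.16 20 [ 0.458 -0.163  0.162] [ 0.479 -0.108  0.17 ]
0.17 24 [ 0.457 -0.177  0.17 ] [ 0.477 -0.097  0.18 ]
0.18 36 [ 0.455 -0.185  0.181] [ 0.474 -0.093  0.19 ]
0.19 32 [ 0.454 -0.156  0.19 ] [ 0.473 -0.083  0.199]
```

View pics/s6.png

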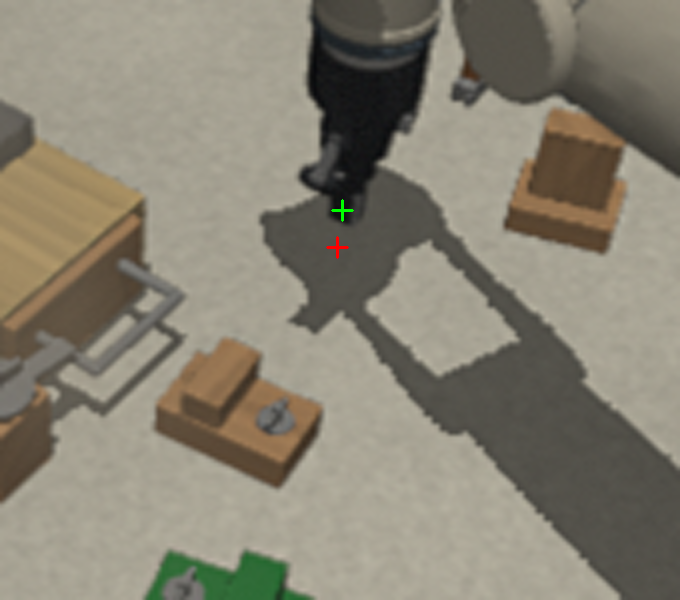

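>>> {"method": "jog_arm", "body": {
  "motion": [
    [[8.5,0.6,0,3.5,0],[8.5,1.2,0,7,0],[8.5,1.8,0,10.5,0],[8.5,2.1,0,13,0],[8.5,2.1,0,13,0],[8.5,2.1,0,13,0]]
  ]
}}

```text
clock: 7.12
ee_pos: [0.4774, -0.0063, 0.083]
orientation: [0.705, 0.053, -0.054, -0.705]
force: [0.6, 0.1, -0.3]
opening: 0.0723
```

```bash
sed -i 's|sh=R.T@(np.array(xyz)-s|# reported TCP lies 36 mm beyond the real tip; xyz is the real tip\n    sh=R.T@(np.array(xyz)-[0,0,.036]-s|' h.py; python3 -c "
from h import *
plan([.477,-.008,.018],1.72)"
```

```text
R [[0.988, -0.002, -0.152], [0.152, -0.0, 0.988], [-0.002, -1.0, 0.0]] cur 1.723 q6 -1.807
shift [-0.05 10.1  -0.16] turn about tool y 0.003
```

>>> {"method": "jog_arm", "body": {
  "motion": [
    [[8.5,0,0,-0.1,0],[8.5,0,2,-0.1,0],[8.5,0,5,-0.1,0],[8.5,0,8,-0.1,0],[8.5,0,10,-0.1,0],[5,0,10,-0.1,0],[5,0,10,-0.1,0],[5,0,10,-0.1,0]]
  ],
  "newtons": 25
}}

```text
clock: 7.78
ee_pos: [0.4786, -0.0092, -0.0151]
orientation: [0.705, 0.053, -0.052, -0.705]
force: [-0.2, -0.3, -4.6]
opening: 0.0595
```

>>> {"method": "jog_arm", "body": {
  "motion": [
    [[5,0,0,0,0],[5,0,0,0,0]]
  ]
}}

```text
clock: 7.95
ee_pos: [0.4786, -0.0087, -0.0152]
orientation: [0.705, 0.053, -0.052, -0.705]
force: [0.1, -0.9, -6.7]
opening: 0.0598
```

>>> {"method": "jog_arm", "body": {
  "motion": [
    [[5,-0.2,0.1,-1,0],[5,-0.5,0.1,-3,0],[5,-0.8,0.1,-5,0],[5,-1.1,0.1,-7,0],[5,-1.4,0.1,-9,0],[5,-1.7,0.1,-11,0],[5,-2,0.1,-13,0],[5,-2.1,0.1,-14,0]]
  ]
}}

```text
clock: 8.62
ee_pos: [0.4783, -0.1524, -0.016]
orientation: [0.706, 0.053, -0.052, -0.705]
force: [-0.6, 2.3, -0.7]
opening: 0.0599
```

>>> {"method": "jog_arm", "body": {
  "motion": [
    [[5,0,0,0,0],[8.5,0,0,0,0],[8.5,0,0,0,0],[8.5,0,-4,0,0],[8.5,0,-8,0,0],[8.5,0,-12,0,0],[8.5,0,-16,0,0],[8.5,0,-20,0,0]]
  ]
}}

```text
clock: 9.28
ee_pos: [0.4781, -0.1486, 0.1856]
orientation: [0.705, 0.054, -0.053, -0.705]
force: [1.4, -0.2, -0.5]
opening: 0.0846
```

```bash
python3 - <<'E'
from h import *
p,d,m=snap('wrist','w7.png'); X=cloud(d,m)
g=boxm(X,d,.35,.55,-.25,-.05,.03,.04); print(rect(X[g]))
g=boxm(X,d,.35,.55,-.25,-.05,.061,.075); print(rect(X[g]),np.median(X[g][:,2]))
plan([.540,.115,.29],1.60)
E
```

```text
(array([ 464.7, -153.9]), array([100.1,  60.2]), 8.2)
(array([ 479.5, -152. ]), array([30.5, 60.1]), 7.8) 0.0655463739540207
R [[0.989, 0.014, -0.15], [0.151, -0.005, 0.989], [0.013, -1.0, -0.007]] cur 1.722 q6 -2.091
shift [ 9.91 -5.92 25.23] turn about tool y 0.122
```

>>> {"method": "jog_arm", "body": {
  "motion": [
    [[8.5,1.4,-1,4,0.03],[8.5,3,-2,8,0.06],[8.5,5,-3,12,0.12],[8.5,7,-3,16,0.12],[8.5,9,-3,20,0.12],[8.5,10,-3,24,0.12],[8.5,10,-3,25.2,0.12],[8.5,10,-3,25.2,0.12]]
  ]
}}

```text
clock: 10.0
ee_pos: [0.539, 0.1203, 0.2127]
orientation: [-0.706, -0.013, 0.013, 0.708]
force: [-0.0, -0.1, -0.3]
opening: 0.0847
```

```bash
python3 - <<'E'
from h import *
s=bot.get_state(); print(s['ee_pos'])
p,d,m=snap('wrist'); X=cloud(d,m); print((-m['R'].T@m['t']).round(4))
cv2.imwrite('pics/w8.png',cv2.resize(p,(800,600))[:,:,::-1])
for nm,b in [('wing',(.54,.61,.07,.16,.100,.112)),('washer',(.52,.62,.088,.16,.088,.098)),('cheek',(.5,.7,.075,.17,.074,.084)),('bar',(.51,.57,-.03,.03,.060,.082)),('shell',(.59,.68,-.1,.1,.1,.11))]:
    g=boxm(X,d,*b); print(nm,g.sum(),rect(X[g]) if g.sum()>5 else '', np.median(X[g],0).round(4))
for r in cams.mark_of('screw','wrist'): print(r, ray(r['position'],m,.092))
for r in cams.mark_of('handle_mid','wrist'): print(r, ray(r['position'],m,.069))
E
```

```text
[0.53895293 0.12027632 0.21270346]
[0.469  0.117  0.3933]
wing 442 (array([582.8,  99.5]), array([31.2, 77.8]), 36.6) [0.5721 0.1008 0.1057]
washer 1385 (array([576.8, 107.7]), array([51.4, 75.5]), 35.3) [0.5655 0.1165 0.0926]
cheek 2489 (array([622. , 111.3]), array([154.4,  71. ]), 1.3) [0.6169 0.1188 0.0806]
bar 440 (array([542.3,   0. ]), array([ 9.7, 59.8]), 1.0) [5.414e-01 5.000e-04 7.380e-02]
shell 6810 (array([636.3,   7.2]), array([ 87.5, 171.3]), 0.0) [0.6307 0.0318 0.1056]
{'position': [174.7, 258.7], 'confidence': 0.66} [0.64197379 0.03323692 0.092     ]
{'position': [249.8, 203.0], 'confidence': 0.55} [0.56927711 0.119819   0.092     ]
{'position': [149.1, 174.2], 'confidence': 0.58} [0.54570123 0.00122396 0.069     ]
```

View pics/w8.png

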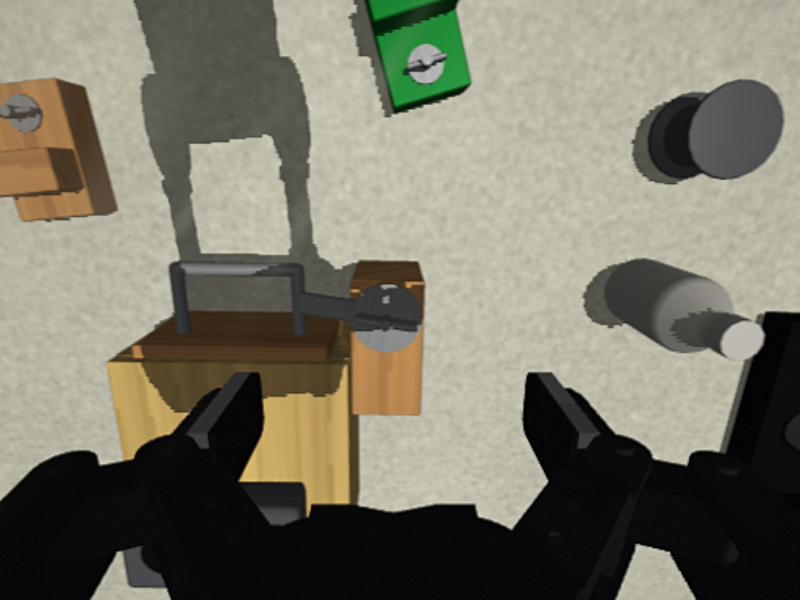

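```bash
python3 - <<'E'
from h import *
p,d,m=snap('wrist'); X=cloud(d,m)
W=(.535,.61,.089,.15)
g=boxm(X,d,*W,.100,.112); P=X[g]; 
print('wing',g.sum(),rect(P),P[:,:2].min(0).round(4),P[:,:2].max(0).round(4))
l=cv2.fitLine((P[:,:2]*1000).astype(np.float32),cv2.DIST_HUBER,0,.01,.01).ravel(); print(l, np.degrees(np.arctan2(l[1],l[0])))
g=boxm(X,d,*W,.088,.112); P=(X[g][:,:2]*1000).astype(np.float32); print('washer',rect(X[g]),cv2.minEnclosingCircle(P))
g=boxm(X,d,.53,.6,.055,.085,.07,.095); print('tongue',rect(X[g]), X[g].mean(0))
plan([.578,-.356,.27],.323)
E
```

```text
wing 266 (array([578.3, 105.6]), array([32.1, 62.6]), 37.0) [0.5646 0.0892] [0.6096 0.139 ]
[7.2612889e-02 9.9736023e-01 5.6882977e+02 1.1700392e+02] 85.835915
washer (array([573.2, 110.3]), array([51.2, 67.3]), 24.4) ((578.9759521484375, 110.83599853515625), 36.936790466308594)
tongue (array([571.4,  69.9]), array([56.7, 29.6]), 0.0) [0.57155218 0.06877977 0.08638451]
R [[1.0, 0.0, -0.03], [0.03, -0.0, 1.0], [0.0, -1.0, -0.0]] cur 1.6 q6 -1.454
shift [  2.47  -2.07 -47.1 ] turn about tool y 1.277
```

>>> {"method": "jog_arm", "body": {
  "motion": [
    [[8.5,0,0,-4,0.12],[8.5,0,0,-8,0.24],[8.5,0,0,-12,0.36],[8.5,0,0,-16,0.48],[8.5,0.5,-0.5,-20,0.6],[8.5,1,-1,-24,0.72],[8.5,1.5,-1.5,-28,0.84],[8.5,2,-2,-32,0.96]]
  ]
}}

```text
clock: 10.87
ee_pos: [0.568, -0.2086, 0.2337]
orientation: [0.631, -0.32, 0.32, -0.631]
force: [0.3, 0.5, 0.7]
opening: 0.0849
```

```bash
python3 -c "
from h import *
plan([.578,-.356,.20],.323)"
```

```text
R [[0.59, 0.001, 0.807], [-0.807, -0.0, 0.59], [0.001, -1.0, 0.0]] cur 0.632 q6 -1.04
shift [12.48  6.98 -7.9 ] turn about tool y 0.309
```

>>> {"method": "jog_arm", "body": {
  "motion": [
    [[8.5,3,1,-2,0.1],[8.5,6,3,-4,0.2],[8.5,9,5,-6,0.31],[8.5,12,7,-7.7,0.31],[8.5,12.5,7,-7.9,0.31],[8.5,12.5,7,-7.9,0.31],[8.5,12.5,7,-7.9,0.31]]
  ]
}}

```text
clock: 11.45
ee_pos: [0.5795, -0.3533, 0.1635]
orientation: [-0.575, 0.412, -0.412, 0.575]
force: [-0.5, 0.5, 0.4]
opening: 0.0849
```

```bash
python3 -c "
from h import *
p,d,m=snap('wrist','w9.png'); X=cloud(d,m)
g=boxm(X,d,.53,.63,-.40,-.3,.105,.12); print(rect(X[g]))
g=boxm(X,d,.53,.63,-.40,-.3,.028,.12); print(rect(X[g]))
plan([.578,-.356,.075],.323); print(bot.get_state()['ee_pos'])"
```

```text
(array([ 577.6, -356.1]), array([23.5, 23.3]), 18.5)
(array([ 577.6, -356.4]), array([46.9, 28. ]), 19.8)
R [[0.324, 0.002, 0.946], [-0.946, -0.001, 0.324], [0.001, -1.0, 0.002]] cur 0.33 q6 -0.926
shift [ 0.25 12.57 -0.34] turn about tool y 0.007
[ 0.58019174 -0.35247459  0.16467304]
```

>>> {"method": "jog_arm", "body": {
  "motion": [
    [[8.5,0.25,4,-0.3,0],[8.5,0.25,8,-0.3,0],[8.5,0.25,11,-0.3,0],[8.5,0.25,12.5,-0.3,0],[8.5,0.25,12.5,-0.3,0],[4,0.25,12.5,-0.3,0],[2,0.25,12.5,-0.3,0],[2,0.25,12.5,-0.3,0]]
  ],
  "newtons": 50
}}

```text
clock: 12.17
ee_pos: [0.5799, -0.3565, 0.042]
orientation: [-0.575, 0.409, -0.413, 0.576]
force: [-0.7, 0.1, -0.9]
opening: 0.0512
```

>>> {"method": "jog_arm", "body": {
  "motion": [
    [[1.5,0,0,0,0],[1.5,0,0,0,0],[1.5,0,0,0,0],[1.5,0,0,0,0]]
  ]
}}

```text
clock: 12.5
ee_pos: [0.579, -0.3564, 0.0398]
orientation: [-0.575, 0.41, -0.412, 0.575]
force: [-0.7, -0.1, 5.1]
opening: 0.0236
```

>>> {"method": "jog_arm", "body": {
  "motion": [
    [[1.5,0,-2,0,0],[1.5,0,-5,0,0],[1.5,0,-9,0,0],[1.5,0,-13,0,0],[1.5,0,-16,0,0],[1.5,0,-16,0,0]]
  ]
}}

```text
clock: 13.0
ee_pos: [0.5799, -0.3573, 0.2074]
orientation: [-0.575, 0.407, -0.416, 0.575]
force: [0.3, -0.8, 0.3]
opening: 0.0231
```

```bash
python3 - <<'E'
from h import *
s=bot.get_state(); print(s['ee_pos'],s['opening'],s['force'])
p,d,m=snap('wrist','w10.png'); X=cloud(d,m); e=s['ee_pos']
for n in ['wrist','side','top']:
  p,d,m=snap(n); X=cloud(d,m)
  for b in [(.12,.155),(.155,.165),(.18,.197),(.197,.22)]:
    g=boxm(X,d,e[0]-.05,e[0]+.05,e[1]-.05,e[1]+.05,*b); print(n,b,g.sum(),rect(X[g]) if g.sum()>8 else '', X[g][:,2].min().round(4) if g.any() else '')
plan([.569,.1165,.24],1.50)
E
```

```text
[ 0.57991063 -0.35727507  0.20740967] 0.0230645292291638 [ 0.33257621 -0.76027955  0.26405511]
wrist (0.12, 0.155) 0  
wrist (0.155, 0.165) 5  0.164
wrist (0.18, 0.197) 507 (array([ 578.7, -354.8]), array([48. , 24.4]), 18.8) 0.18
wrist (0.197, 0.22) 1347 (array([ 578.7, -354.6]), array([47.4, 23.4]), 18.9) 0.197
side (0.12, 0.155) 0  
side (0.155, 0.165) 28 (array([ 568.2, -346.4]), array([51.6, 18.9]), 44.4) 0.1576
side (0.18, 0.197) 114 (array([ 574.5, -352.1]), array([49.7, 30.6]), 27.4) 0.1801
side (0.197, 0.22) 60 (array([ 572.4, -346.9]), array([41. , 20.8]), 52.4) 0.1973
top (0.12, 0.155) 0  
top (0.155, 0.165) 4  0.1595
top (0.18, 0.197) 35 (array([ 575.8, -355.3]), array([49.1, 22.9]), 27.5) 0.1818
top (0.197, 0.22) 0  
R [[0.324, -0.003, 0.946], [-0.946, 0.002, 0.324], [-0.003, -1.0, -0.002]] cur 0.33 q6 -0.932
shift [-44.95  -0.76  14.48] turn about tool y -1.17
```

>>> {"method": "jog_arm", "body": {
  "motion": [
    [[1.5,-3.5,0,1.2,-0.1],[1.5,-7,0,2.4,-0.2],[1.5,-10.5,0,3.6,-0.3],[1.5,-14,0,4.8,-0.4],[1.5,-17.5,0,6,-0.5],[1.5,-21,0,7.2,-0.6],[1.5,-24.5,0,8.4,-0.7],[1.5,-28,0,9.6,-0.8]]
  ]
}}

```text
clock: 13.87
ee_pos: [0.5769, -0.0581, 0.1948]
orientation: [0.69, -0.155, 0.151, -0.69]
force: [0.9, 0.1, -1.5]
opening: 0.0235
```

```bash
python3 -c "
from h import *
plan([.569,.1165,.24],1.50)"
```

```text
R [[0.906, -0.005, 0.422], [-0.422, 0.001, 0.906], [-0.005, -1.0, -0.001]] cur 1.135 q6 -1.294
shift [-8.09 -0.91 15.49] turn about tool y -0.365
```

>>> {"method": "jog_arm", "body": {
  "motion": [
    [[1.5,-2,-0.5,3,-0.1],[1.5,-4,-0.9,6.5,-0.2],[1.5,-6,-0.9,10,-0.3],[1.5,-8.1,-0.9,13,-0.365],[1.5,-8.1,-0.9,15.5,-0.365],[1.5,-8.1,-0.9,15.5,-0.365],[1.5,-8.1,-0.9,15.5,-0.365]]
  ]
}}

```text
clock: 14.45
ee_pos: [0.5702, 0.1159, 0.2038]
orientation: [0.707, -0.028, 0.024, -0.706]
force: [1.6, 0.1, -1.7]
opening: 0.0233
```

```bash
cat > look.py <<'E'
from h import *
s=bot.get_state(); e=s['ee_pos']; print(e.round(4))
p,d,m=snap('wrist'); X=cloud(d,m)
cv2.imwrite('pics/w11.png',cv2.resize(p[100:340,120:400],(800,600),fx=0,fy=0)[:,:,::-1])
f=e[2]-.0406   # key foot height
g=boxm(X,d,e[0]-.04,e[0]+.04,e[1]-.04,e[1]+.04,f+.004,f+.045); print('foot',f.round(4),rect(X[g]))
g=boxm(X,d,.53,.595,.089,.15,.101,.112); P=X[g]; print('wing',g.sum(),rect(P))
l=cv2.fitLine((P[:,:2]*1000).astype(np.float32),cv2.DIST_HUBER,0,.01,.01).ravel(); print(l.round(2), np.degrees(np.arctan2(l[1],l[0])))
g=boxm(X,d,.53,.597,.086,.15,.088,.096); print('washer',rect(X[g]),g.sum())
E
python3 look.py; python3 -c "
from h import *
plan([.569,.1165,.24],1.50)"
```

```text
[0.5702 0.1159 0.2038]
foot 0.1632 (array([567.6, 115.5]), array([48.1, 23.9]), 85.5)
wing 227 (array([568.6, 117.5]), array([42.9,  5.8]), 86.6)
[1.0000e-01 1.0000e+00 5.6856e+02 1.1634e+02] 84.335396
washer (array([559.2, 114.8]), array([57.1, 30.6]), 87.8) 957
R [[0.997, -0.004, 0.075], [-0.075, -0.001, 0.997], [-0.004, -1.0, -0.001]] cur 1.496 q6 -1.355
shift [-0.14  0.03  0.17] turn about tool y -0.004
```

View pics/w11.png

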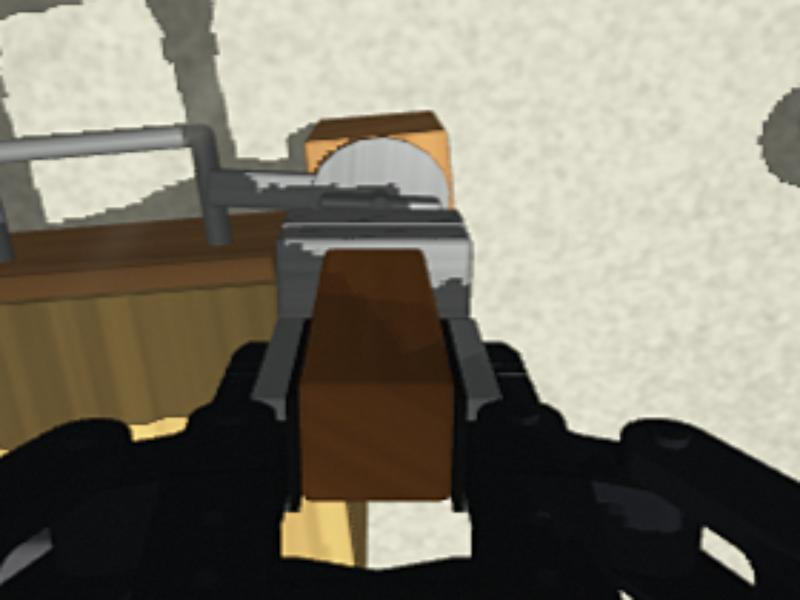

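>>> {"method": "jog_arm", "body": {
  "motion": [
    [[1.5,-0.1,1.5,0.1,0],[1.5,-0.1,3,0.1,0],[1.5,-0.1,4.5,0.1,0],[1.5,-0.1,5.2,0.1,0],[1.5,-0.1,5.2,0.1,0]]
  ]
}}

```text
clock: 14.92
ee_pos: [0.5689, 0.1144, 0.1517]
orientation: [0.707, -0.029, 0.026, -0.706]
force: [-0.1, 0.3, -1.9]
opening: 0.0234
```

```bash
python3 look.py
```

```text
[0.5689 0.1144 0.1517]
foot 0.1111 (array([566.3, 114. ]), array([48., 24.]), 85.4)
wing 0 (array([0., 0.]), array([0., 0.]), 0.0)Traceback (most recent call last):
  File "look.py", line 8, in <module>
    l=cv2.fitLine((P[:,:2]*1000).astype(np.float32),cv2.DIST_HUBER,0,.01,.01).ravel(); print(l.round(2), np.degrees(np.arctan2(l[1],l[0])))
      ~~~~~~~~~~~^^^^^^^^^^^^^^^^^^^^^^^^^^^^^^^^^^^^^^^^^^^^^^^^^^^^^^^^^^^^
cv2.error: OpenCV(4.12.0) /io/opencv/modules/imgproc/src/linefit.cpp:50: error: (-215:Assertion failed) count > 0 in function 'fitLine2D_wods'
```

>>> {"method": "jog_arm", "body": {
  "motion": [
    [[1.5,0,0.3,0.2,0],[1.5,0,0.6,0.2,0],[1.5,0,0.9,0.2,0],[1.5,0,1.1,0.2,0]]
  ]
}}

```text
clock: 15.3
ee_pos: [0.5705, 0.1179, 0.1441]
orientation: [-0.707, 0.027, -0.027, 0.707]
force: [0.0, 0.3, -2.4]
opening: 0.0234
```

>>> {"method": "jog_arm", "body": {
  "motion": [
    [[1.5,0,0.3,-0.1,0],[1.5,0,0.6,-0.1,0],[1.5,0,0.9,-0.1,0],[1.5,0,0.9,-0.1,0]]
  ]
}}

```text
clock: 15.63
ee_pos: [0.5699, 0.1168, 0.134]
orientation: [0.707, -0.027, 0.026, -0.707]
force: [-0.5, -0.0, -1.5]
opening: 0.0233
```

>>> {"method": "jog_arm", "body": {
  "motion": [
    [[1.5,0,0,0,0.1],[1.5,0,0,0,0.2],[1.5,0,0,0,0.3],[1.5,0,0,0,0.4],[1.5,0,0,0,0.5],[1.5,0,0,0,0.6],[1.5,0,0,0,0.7],[1.5,0,0,0,0.8]]
  ],
  "newtons": 80
}}

```text
clock: 16.3
ee_pos: [0.5695, 0.1169, 0.1347]
orientation: [0.64, -0.302, 0.301, -0.639]
force: [-2.5, -0.2, -0.9]
opening: 0.0229
```

>>> {"method": "jog_arm", "body": {
  "motion": [
    [[1.5,0,0,0,0.1],[1.5,0,0,0,0.2],[1.5,0,0,0,0.3],[1.5,0,0,0,0.4],[1.5,0,0,0,0.5],[1.5,0,0,0,0.6],[1.5,0,0,0,0.7],[1.5,0,0,0,0.73]]
  ]
}}

```text
clock: 16.97
ee_pos: [0.5693, 0.1172, 0.1348]
orientation: [-0.491, 0.51, -0.509, 0.49]
force: [-3.5, 1.3, -1.4]
opening: 0.0228
```

```bash
python3 - <<'E'
from h import *
s=bot.get_state(); print(s['wrist_torque'],s['ee_pos']); plan(s['ee_pos']+[0,0,.036],0.0)
p,d,m=snap('wrist'); cv2.imwrite('pics/w12.png',p[:,:,::-1])
q,d2,m2=snap('side'); cv2.imwrite('pics/c12.png',np.hstack([cv2.resize(p[60:340,80:430],(400,400)),cv2.resize(q[160:300,170:310],(400,400))])[:,:,::-1])
E
```

```text
[0.10653788 0.72213479 0.20940073] [0.56928351 0.11718872 0.13475103]
R [[-0.039, -0.002, 0.999], [-0.999, 0.0, -0.039], [-0.0, -1.0, -0.002]] cur -0.039 q6 0.184
shift [0. 0. 0.] turn about tool y -0.039
```

View pics/c12.png

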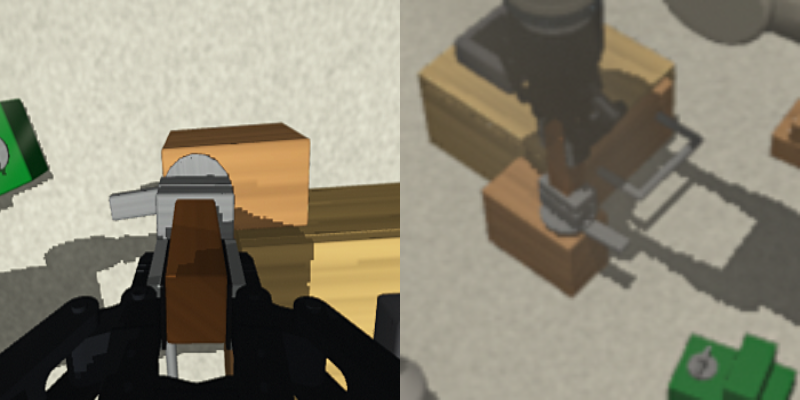

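>>> {"method": "jog_arm", "body": {
  "motion": [
    [[1.5,0,0,0,0.06],[1.5,0,0,0,0.11],[1.5,0,0,0,0.11],[1.5,0,0,0,0.05]]
  ]
}}

```text
clock: 17.4
ee_pos: [0.5701, 0.117, 0.1348]
orientation: [-0.479, 0.52, -0.52, 0.479]
force: [0.5, -0.0, -2.2]
opening: 0.023
```

>>> {"method": "jog_arm", "body": {
  "motion": [
    [[6,0,0.1,0,0],[6,0,0.1,0,0],[6,0,0,0,0],[6,0,0,0,0],[6,0,-3,0,0],[6,0,-6,0,0],[6,0,-9,0,0],[6,0,-9,0,0]]
  ]
}}

```text
clock: 18.07
ee_pos: [0.5723, 0.1171, 0.2332]
orientation: [0.475, -0.519, 0.523, -0.482]
force: [0.3, -0.1, 1.5]
opening: 0.0598
```

```bash
python3 - <<'E'
from h import *
p,d,m=snap('wrist'); X=cloud(d,m)
for n,b in [('top',(.54,.61,.08,.16,.195,.215)),('foot',(.53,.61,.08,.16,.115,.135)),('tongue',(.48,.537,.09,.16,.07,.095)),('bar',(.51,.56,-.03,.03,.06,.08))]:
    g=boxm(X,d,*b); print(n,g.sum(),rect(X[g]) if g.sum()>5 else '',np.median(X[g],0).round(4))
plan([.567,0.004,.22],0.0)
s=bot.get_state(); print(s['ee_pos'],s['opening'])
E
```

```text
top 963 (array([571.5, 117.7]), array([24. , 23.8]), 85.2) [0.5717 0.1189 0.2044]
foot 657 (array([571.3, 117.7]), array([27.7, 47.4]), 85.7) [0.5739 0.124  0.1263]
tongue 362 (array([521.4, 116.8]), array([31.1, 16.2]), 1.5) [0.5217 0.1175 0.0885]
bar 292 (array([5.433e+02, 1.000e-01]), array([ 9.7, 60. ]), 1.4) [0.5437 0.001  0.0738]
R [[-0.085, 0.009, 0.996], [-0.996, 0.001, -0.085], [-0.002, -1.0, 0.009]] cur -0.085 q6 0.229
shift [11.31  4.6   0.43] turn about tool y -0.085
[0.57196037 0.11702904 0.23020655] 0.06009137872158123
```

>>> {"method": "jog_arm", "body": {
  "motion": [
    [[4,3.5,0,-0.4,-0.03],[3,7,0,-0.9,-0.06],[3,10.5,0,-1.4,-0.1],[3,11.8,3,-1.7,-0.1],[3,11.8,6,-1.7,-0.1],[3,11.8,6,-1.7,-0.1]]
  ]
}}

```text
clock: 18.62
ee_pos: [0.54, -0.0003, 0.157]
orientation: [0.506, -0.5, 0.494, -0.5]
force: [-0.5, 0.4, -2.0]
opening: 0.0303
```

```bash
python3 -c "
from h import *
plan([.547,0.001,.046],0.02)
p,d,m=snap('wrist'); X=cloud(d,m)
g=boxm(X,d,.51,.56,-.03,.03,.06,.08); print(g.sum(),rect(X[g]) if g.sum()>5 else '')
s=bot.get_state(); print(s['ee_pos'],s['opening'])"
```

```text
R [[0.013, -0.012, 1.0], [-1.0, 0.001, 0.013], [-0.001, -1.0, -0.012]] cur 0.013 q6 -0.076
shift [-0.1  14.69  0.87] turn about tool y -0.007
599 (array([5.427e+02, 1.000e-01]), array([ 9. , 59.4]), 0.8)
[5.40931094e-01 4.22083848e-04 1.60305033e-01] 0.02990412691202565
```

>>> {"method": "jog_arm", "body": {
  "motion": [
    [[3,0,3,0.6,0],[3,0,6,0.6,0],[3,0,9,0.6,0],[3,0,11,0.6,0],[3,0,13,0.6,0],[3,0,14.5,0.6,0],[3,0,14.5,0.6,0]]
  ]
}}

```text
clock: 19.25
ee_pos: [0.5482, 0.0017, 0.0178]
orientation: [0.505, -0.497, 0.495, -0.503]
force: [-0.8, -0.5, 0.0]
opening: 0.0301
```

>>> {"method": "jog_arm", "body": {
  "motion": [
    [[3,0,0.3,-0.7,0],[3,0,0.3,-1.5,0],[3,0,0.3,-3,0],[3,0,0.3,-4.5,0],[3,0,0.3,-6,0],[3,0,0.3,-7.5,0],[3,0,0.3,-9,0],[3,0,0.3,-10.5,0]]
  ]
}}

```text
clock: 19.92
ee_pos: [0.4452, -0.001, 0.0192]
orientation: [-0.503, 0.495, -0.498, 0.505]
force: [3.8, -0.9, -0.7]
opening: 0.0299
```

>>> {"method": "jog_arm", "body": {
  "motion": [
    [[3,0,0,-0.8,0],[3,0,0,-1.6,0],[3,0,0,-2.3,0],[3,0,0,-2.9,0],[3,0,0,-3.2,0],[3,0,0,-3.2,0]]
  ]
}}

```text
clock: 20.42
ee_pos: [0.4121, -0.0011, 0.0173]
orientation: [-0.504, 0.496, -0.496, 0.504]
force: [0.8, -0.5, 1.7]
opening: 0.03
```

>>> {"method": "jog_arm", "body": {
  "motion": [
    [[3,0,0,-0.4,0],[3,0,0,-0.8,0],[3,0,0,-1,0],[3,0,0,-1,0]]
  ]
}}

```text
clock: 20.75
ee_pos: [0.4121, -0.0011, 0.0175]
orientation: [-0.498, 0.49, -0.502, 0.51]
force: [47.1, 0.3, -23.1]
opening: 0.0301
```

>>> {"method": "jog_arm", "body": {
  "motion": [
    [[3,0,0,0.8,0],[3,0,0,1.6,0],[3,0,0,1.6,0],[3,0,-2,1.6,0],[3,0,-5,1.6,0],[3,0,-9,1.6,0],[3,0,-13,1.6,0],[3,0,-17,1.6,0]]
  ]
}}

```text
clock: 21.42
ee_pos: [0.417, -0.001, 0.1878]
orientation: [0.504, -0.497, 0.495, -0.503]
force: [0.5, 0.7, -0.9]
opening: 0.0301
```

```bash
python3 - <<'E'
from h import *
s=bot.get_state(); print(s['ee_pos'],s['force'])
for n in ['top','side','wrist']:
    p,d,m=snap(n); X=cloud(d,m); print(n)
    if n=='side': cv2.imwrite('pics/fin.png',cv2.resize(p[110:370,140:400],(600,600))[:,:,::-1])
    for nm,b in [('bar',(.40,.44,-.03,.03,.06,.08)),('keytop',(.54,.61,.08,.16,.195,.215)),('tongue',(.48,.537,.09,.16,.07,.095)),('block',(.38,.56,-.23,-.09,.03,.04)),('bottle',(.5,.62,.27,.42,.06,.09)),('reel',(.37,.5,.3,.42,.05,.062)),('upright',(.33,.47,-.4,-.27,.1,.11)),('meter',(.66,.8,-.1,.1,.13,.15))]:
        g=boxm(X,d,*b); 
        if g.sum()>8: print(' ',nm,g.sum(),rect(X[g]))
E
```

```text
[ 0.41696447 -0.00101281  0.18779649] [ 0.54789259  0.67140179 -0.89027296]
top
  keytop 78 (array([569.6, 115.4]), array([24.2, 22.8]), 89.1)
  tongue 13 (array([529.2, 119.4]), array([ 7.6, 17.7]), 58.6)
  block 371 (array([ 464. , -154.9]), array([99.7, 60. ]), 8.2)
  bottle 129 (array([561.9, 340.6]), array([55.3, 58.4]), 69.4)
  reel 364 (array([430.8, 361.4]), array([64.8, 65.6]), 66.2)
  upright 191 (array([ 404.4, -347.2]), array([59.4, 28.7]), 19.3)
  meter 1007 (array([734. ,  -3.5]), array([ 74.5, 128. ]), 0.7)
side
  bar 75 (array([419.4,   0.7]), array([11.5, 58.3]), 4.2)
  keytop 97 (array([567.9, 118.2]), array([24.9, 26.8]), 82.1)
  tongue 82 (array([518.6, 117.4]), array([35.6, 19.9]), 0.1)
  block 351 (array([ 461. , -153.1]), array([100.3,  65.3]), 7.4)
  bottle 267 (array([555.5, 347.3]), array([58.7, 49.9]), 66.3)
  reel 647 (array([428.5, 364.2]), array([65.6, 66.3]), 84.1)
  meter 881 (array([731.2,  -2.3]), array([ 78.1, 131.7]), 0.2)
wrist
  bar 482 (array([422.6,   0. ]), array([ 9. , 59.8]), 1.1)
  keytop 588 (array([560.4, 115.6]), array([10.1, 25.5]), 18.1)
  tongue 701 (array([521.1, 116.4]), array([31.8, 16.2]), 0.2)
  block 1345 (array([ 464.8, -153.8]), array([99.4, 60.7]), 7.8)
```

View pics/fin.png

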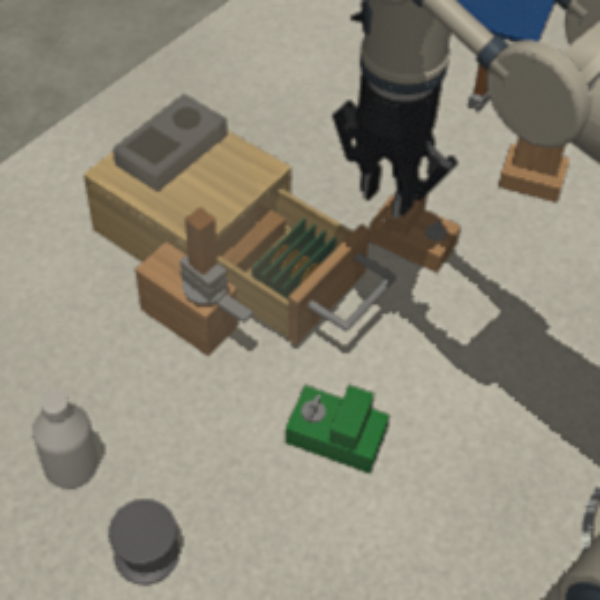

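Bar moved from 542.7 to 422.6 mm, so the drawer is out 120 mm. The key (203,250) is upright on the button with its tongue to the front. The block is clear, the arm is free, and the bystanders are in place.

```bash
python3 -c "
from h import *
print(job.job_done())"
```

```text
the job is handed in; nothing more can be done
None
```

The drawer is open to its stop and the job is handed in, at about 22 s on the robot's clock; no verdict was reported. I slid the clamp block about 145 mm to the right, upright. I turned the button with the larger wing key until its tongue pointed to the front and left the key standing on it. Then I pulled the drawer by its handle.

**Last checks**
- **Drawer:** the wrist camera showed the handle bar moved from x = 542.7 to 422.6 mm, which is 120 mm out. The tool read 47 N at the stop, and I backed off straight away.
- **Button:** the tongue lies within about 1.5° of straight to the front.
- **Key:** after release, its top and foot centres matched to within 1 mm, so it stands upright.
- **Block:** it stands flat at y ≈ -0.154 m, clear of the drawer.
- **Bystanders:** the bottle, reel and meter look unmoved. The upright does too; I never went near it.
- **Arm:** it is raised and touches nothing.

**What failed or disagreed**
- **Tool position:** the reported TCP lay about 36 mm beyond the real fingertips. My first try at the block closed above it and moved nothing. I measured the offset with the side camera and corrected every later height for it.
- **Key position:** the cameras differed by 2–3 mm on the key's position at the end.

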